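# Free the stuck slide carriage and run it home to its stop

### The arm

A 6-joint arm with a two-finger parallel gripper is mounted at the origin on a cart in front of the work surface, level with it; the furniture and walls round the work are solid. World frame = base frame: x ahead of the robot, y to its left, z up, the work surface at z = 0. Lengths are in m, angles in rad, forces in N, time in s.
With the tool pointing down it reaches from about 0.375 to 0.925 m from the base axis. Payload 5.7 kg.
Tool frame: the origin (TCP) lies at the very end of the fingers, on their centre line; the grasp point (between the pads) lies robot.grip_point_offset behind it (robot.grip_point_offset is the distance from the TCP to the grasp point, in m); z points along the fingers, y is the line along which they close (so a half turn about z gives the same grasp; the last joint's range is limited). The gripper opens to 85 mm and grips with 20 to 120 N. Pads are 22 mm wide; open, the fingers measure 114 mm over their backs; the gripper's body (76 mm by 85 mm) begins 54 mm behind the grasp point. The pads swing forward as they close: fully open they stand 13 mm farther back than shut.
Start: joints at [-1.388, 0.359, 1.51, -0, 1.272, -0.115], TCP at [0.176, -0.574, 0.231] pointing down, gripper open.
Joint ranges: [-2.97, 2.97], [-1.01, 2.36], [0.21, 2.38], [-0.96, 4.11], [0.2, 2.71], [-2.98, 2.98]. Speed limits (rad/s): [2.39, 2.39, 3.14, 3.14, 3.14, 3.14].

### API

Orientations are given as a rotation vector (axis times angle).
In Python, from cell import robot gives the robot as it stands. The module is installed in compiled form; this text tells all that it offers.
- The arm moves only by the shell command python3 -m inch 'ROWS' [FORCE]. ROWS is text: rows parted by semicolons, each of 7 numbers parted by spaces: the shift along the tool's x, y, z in m, then the turn, a rotation vector about the tool's x, y, z in degrees, then the finger opening in m, from 0 to 0.0854. In form: dx dy dz wx wy wz fingers; .... A call has 1 to 5 rows; each row is the pose to reach, as a shift and turn from the pose commanded when the call began, along the tool's axes at that moment; what a row does not reach only later rows make up. A row lasts 1/12 s, in which the tool goes at most 41.7 mm and 7.16 degrees, less where a joint would pass 70% of its speed; a pose out of reach is approached as far as the arm can. A call with a gripper value outside its range is refused whole. The fingers move at their own pace and stop on an object; FORCE is the grip in N (left out, the last holds). Time passes only in rows, so rows that repeat a pose let the fingers close. It gives the time, the measured TCP pose, the force, the opening and the grip force at its end, in the units of the state.
- robot.read_state(): the state, without advancing time (a new reading comes with each control period).
- robot.read_camera(name): name is "scene" or "top" or "wrist"; returns a dict with "color" (400x640x3 uint8, red, green, blue), "range_z" (400x640 float32, m along the optical axis (not along the pixel's ray), 0 where there is no reading), "fx", "fy", "cx", "cy" (pixels), "xyz" and "attitude" of the camera in the world. Camera axes: x right, y down, z forward; pixel columns grow to the right and rows downward; lengths in m; the calibration is good to about 2 mm. A picture is of the moment at which its call begins.
- robot.finish_job(): hands the job in; it is judged then, once.
The state is a dict: "clock": time; "joint_positions": joint angles; "joint_vel": joint speeds; "effort": joint torques, N m; "position": TCP position; "orientation": TCP orientation; "contact_force": force on the tool from outside, world axes, zero at the start; "torque": the same for the moment, N m; "opening": opening from 0.0 (shut) to 1.0 (fully open); "grip_force": force on a finger pad.
Only numpy, scipy, OpenCV 4.12 (cv2) and the standard library are available. Lean on these libraries where they do the work, as an engineer would, in place of code of your own. Each camera call takes 0.05 s, during which the arm holds its last target. There are 200 camera calls.

### The job

The carriage of the positioning slide on the bench has gummed up at the open end of its rails. Push it along the rails until it breaks free, run it on towards the end cover until it is fully home against the stop hidden inside the cover, gently, never pressing on the stop with more than 30 N, and then fold its locking lever fully down on to the carriage and let go. Leave the spray can, the spool, the tin and the pipe reducer where they stand.

Things in the scene. Friction and masses are not known exactly. Their poses are not given: they have to be found in the camera images.
- slide_base: Fixed steel base plate of the slide, 400 x 110 x 12 mm, lying on the bench, with two round rails along it. Origin: centre of its underside. Its x axis points along the rails from the open end to the covered end: the carriage is to travel along +x. z is up.
- end_cover: Grey sheet-metal cover, 155 mm long, 104 mm wide, top 52 mm above the bench, fixed over the +x end of the slide base. Origin: on the bench level at the middle of its open mouth (40 mm along +x from the base's origin); axes as the base. The stop sits somewhere inside it, set differently each time, and cannot be seen.
- carriage: Aluminium block 100 (x) x 86 (y) x 25 (z) mm; origin at the centre of its underside, 22 mm above the bench; axes as slide_base; slides along x only. Starts at x = -130 mm on the base, stuck: after 0 to 3 mm of play it gives way only at 7 to 20 N, within 8 mm, jumps on by up to 20 mm, then runs at about 3 N (plus 12 N per m/s). To the solid stop it travels 55 to 120 mm in all.
- post_top (a point): Centre of the top of the carriage's upright steel post, by which it is pushed or gripped: at x = -32, y = 0 mm on the carriage, 102 mm above the bench. The post is 20 mm thick with a 26 mm head over its top 12 mm; the block's top is 47 mm above the bench.
- buffer (a joint): The stop's short plunger inside the cover, in m: 0 when free; at 0.005 it is fully in and meets a firm urethane pad that yields about 1 mm for each 8 N more (so it may read up to 0.009 while pressed). Its spring takes under 1 N and does not push the carriage back. Only the carriage's tongue presses it.
- lock_lever (a joint): Locking lever of the carriage, in rad: 0 upright, 1.55 fully down. It swings about the carriage's x axis, its tip moving towards the carriage's +y side and down; it starts at 0 to 0.4, moves stiffly (0.08 N m) and stays where it is left.
- lever_pivot (a point): Pivot of the locking lever: x = 33, y = -22 mm on the carriage, 36 mm above the carriage's underside (11 mm above the block's top).
- lever_tip (a point): Tip of the locking lever, 55 mm from its pivot; the lever is a round bar 10 mm thick with a 14 mm thick black grip along its outer half.
- spray_can: Spray can, 67 mm across, 199 mm tall, a bystander; origin at the centre of its underside.
- thread_spool: White spool, 69 mm across, 24 mm high, lying flat, a bystander; origin at the centre of its underside.
- small_tin: Round blue tin, 71 mm across, 42 mm high, a bystander; origin at the centre of its underside.
- reducer: Dark pipe reducer, 55 mm across, 44 mm high, a bystander; origin at the centre of its underside.
- tongue_tip (a point): Front end of the carriage's tongue, a steel bar 20 mm wide and 16 mm high that projects 128 mm from the block's front into the cover and there meets the stop. Point: centre of its end face, x = 178, z = 10 mm on the carriage. Home, the block still stands short of the cover's mouth.

How it is judged:
By the outcome, as a careful person would: the job done as asked, in the order asked, and still so for the second after the job is handed in, with the robot touching nothing.
It also fails if it takes over 51 s, if anything falls off the work surface, if the arm or the gripper's body presses on something with over 40 N, if the wrist force passes 120 N, or if a joint passes its speed limit or range.

## Working session

There is one attempt and no reset: what is moved stays moved. The work goes in short steps, Python scripts to look and compute and a shell command to move; the robot and the scene stay as the last step left them, time stands still between calls to the robot, and variables do not carry over. Pictures are saved under pics/ and viewed, at most 10 in all, crops included, and the job is handed in when it is done.

```bash
mkdir -p pics; cat > h.py <<'E'
import numpy as np, cv2
from cell import robot
from scipy.spatial.transform import Rotation as R
def cam(n):
    c=robot.read_camera(n); np.savez('last_%s.npz'%n,**{k:np.array(v) for k,v in c.items()}); return c
def att(a):
    a=np.array(a,float)
    return a if a.shape==(3,3) else R.from_rotvec(a).as_matrix()
def cloud(c):
    z=c['range_z']; v,u=np.mgrid[:400,:640]
    P=np.stack([(u-c['cx'])/c['fx']*z,(v-c['cy'])/c['fy']*z,z],-1)
    return P@att(c['attitude']).T+np.array(c['xyz'])
def show():
    s=robot.read_state(); print(s)
E
python3 - <<'E'
from h import *
for n in ('scene','top'):
    c=cam(n); cv2.imwrite(f'pics/{n}0.png',c['color'][:,:,::-1]); print(n,c['xyz'],c['attitude'],c['fx'])
show(); print(robot.grip_point_offset)
E
```

```text
scene [0.0432609  0.5743216  0.71715975] [-0.79421544  2.42466712 -1.26360767] 401.04363895386047
top [ 0.31880268 -0.11453379  1.18503306] [-2.06574904  2.15488025 -0.23441966] 379.2867343591728
{'clock': 0.1, 'joint_positions': array([-1.38811443e+00,  3.59460299e-01,  1.51134375e+00, -3.12056192e-06,
        1.27248928e+00, -1.15101330e-01]), 'joint_vel': array([-0.00133093, -0.00064159, -0.00146074, -0.00052802, -0.00089684,
        0.0011045 ]), 'effort': array([-2.02309075e-04, -5.28651845e+01, -2.79352069e+01, -2.97177157e-04,
        5.10270969e-03,  8.96334313e-07]), 'position': array([ 0.1759185 , -0.57298271,  0.23051393]), 'orientation': array([-3.10515338e+00, -4.65779760e-01,  9.48809884e-05]), 'contact_force': array([ 0.13807685,  0.61249883, -0.0343161 ]), 'torque': array([ 0.01871348, -0.00722327,  0.00776242]), 'grip_force': 0.0, 'opening': 0.9979091524989279}
0.0187
```

View pics/scene0.png

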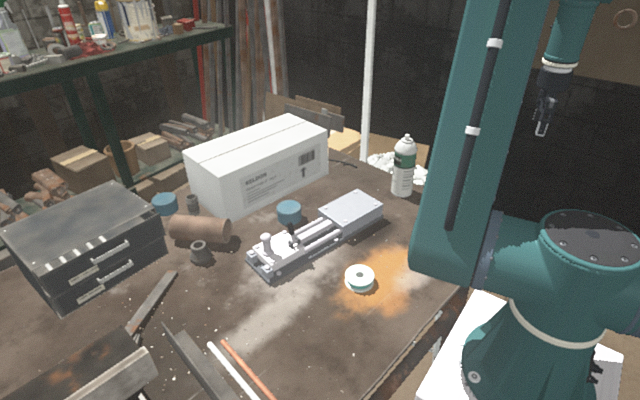

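View pics/top0.png

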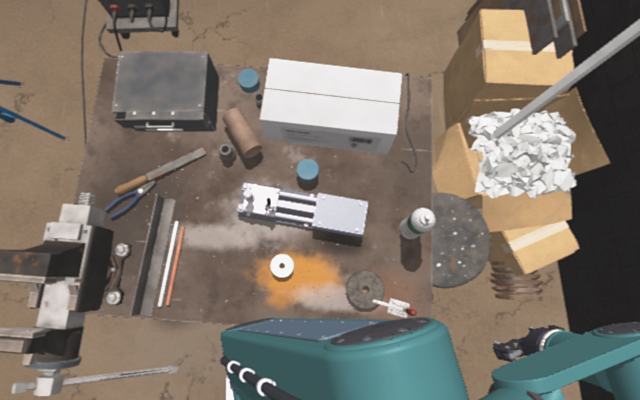

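The scene view shows the slide with the post near (266,243), the lever at (290,232), and the cover at (350,212). In the top view the carriage is at (260,203), the cover at (340,215), the tin at (307,170), the spool at (282,266) and the can at (418,222). Next I'll measure from an enlarged crop and the depth data.

```bash
python3 - <<'E'
from h import *
c=dict(np.load('last_top.npz')); P=cloud(c); np.set_printoptions(precision=4,suppress=True)
def reg(u0,u1,v0,v1,z0,z1):
    Q=P[v0:v1,u0:u1].reshape(-1,3); return Q[(Q[:,2]>z0)&(Q[:,2]<z1)]
cv=reg(305,375,185,250,.045,.06)
r=cv2.minAreaRect(cv[:,:2].astype(np.float32)*1000); print('cover',r,cv[:,2].mean(),cv2.boxPoints(r))
bl=reg(232,290,175,235,.04,.055)
r=cv2.minAreaRect(bl[:,:2].astype(np.float32)*1000); print('block',r,cv2.boxPoints(r))
po=reg(232,290,175,235,.085,.12); print('post/lever top',len(po),po)
c2=dict(np.load('last_scene.npz'));P2=cloud(c2)
Q=P2[215:275,245:315].reshape(-1,3);Q=Q[(Q[:,2]>.075)&(Q[:,2]<.13)];print(len(Q));print(Q[::3])
for n,(u,v) in dict(tin=(307,168),spool=(282,266),can=(420,220)).items(): print(n,P[v,u])
im=cv2.resize(c['color'][175:250,225:375,::-1],None,fx=5,fy=5,interpolation=cv2.INTER_CUBIC)
im2=cv2.resize(c2['color'][185:285,240:390,::-1],None,fx=5,fy=5,interpolation=cv2.INTER_CUBIC)
cv2.imwrite('pics/crop_top.png',im);cv2.imwrite('pics/crop_sc.png',im2)
E
```

```text
cover ((529.7738037109375, -193.85488891601562), (155.19424438476562, 104.7273178100586), 77.33905029296875) 0.05208836473809038 [[ 461.6756 -258.088 ]
 [ 563.8564 -281.0423]
 [ 597.8721 -129.6217]
 [ 495.6912 -106.6675]]
block ((581.0099487304688, 33.42967987060547), (154.50645446777344, 86.40506744384766), 77.16502380371094) [[521.7256 -32.2961]
 [605.9717 -51.4905]
 [640.2943  99.1555]
 [556.0482 118.3498]]
post/lever top 101 [[0.602  0.0839 0.0998]
 [0.6022 0.0812 0.0988]
 [0.6012 0.0776 0.1021]
 [0.6016 0.075  0.1001]
 [0.6026 0.0729 0.0955]
 [0.5987 0.0866 0.1014]
 [0.5992 0.0841 0.0989]
 [0.5993 0.0813 0.0982]
 [0.5983 0.0777 0.1015]
 [0.598  0.0747 0.102 ]
 [0.5982 0.072  0.1008]
 [0.5993 0.0699 0.096 ]
 [0.5956 0.0894 0.1022]
 [0.5963 0.0871 0.0988]
 [0.5956 0.0837 0.1012]
 [0.5947 0.0802 0.104 ]
 [0.5957 0.078  0.0999]
 [0.5945 0.0744 0.1039]
 [0.5946 0.0716 0.1033]
 [0.5952 0.0692 0.1003]
 [0.5959 0.0667 0.0971]
 [0.594  0.0905 0.0965]
 [0.5919 0.086  0.1044]
 [0.5923 0.0835 0.102 ]
 [0.5918 0.0803 0.1036]
 [0.5909 0.0768 0.1069]
 [0.592  0.0747 0.1021]
 [0.5914 0.0715 0.1
[... 2738 characters left out ...]
0.1008]
 [0.5804 0.0834 0.1036]
 [0.578  0.0762 0.0998]
 [0.5944 0.0867 0.0957]
 [0.5852 0.0857 0.0997]
 [0.5781 0.0828 0.1012]
 [0.5736 0.0775 0.0999]
 [0.5885 0.0892 0.0974]
 [0.5817 0.086  0.0986]
 [0.5763 0.0817 0.0983]
 [0.5769 0.0716 0.091 ]
 [0.5834 0.0881 0.0961]
 [0.5784 0.0833 0.0953]
 [0.5745 0.0774 0.0932]
 [0.5814 0.0871 0.0934]
 [0.5756 0.0799 0.0913]
 [0.5866 0.0859 0.0867]
 [0.581  0.0816 0.0865]
 [0.5787 0.0741 0.0824]
 [0.5842 0.0853 0.0844]
 [0.5796 0.0801 0.0831]
 [0.5915 0.0854 0.0775]
 [0.5824 0.0842 0.0814]
 [0.5786 0.0782 0.0791]
 [0.5835 0.0835 0.0771]
 [0.5757 0.078  0.0773]]
tin [ 0.6801 -0.1005  0.0427]
spool [ 0.3812 -0.0116  0.0035]
can [ 0.4775 -0.3988  0.1848]
```

View pics/crop_top.png

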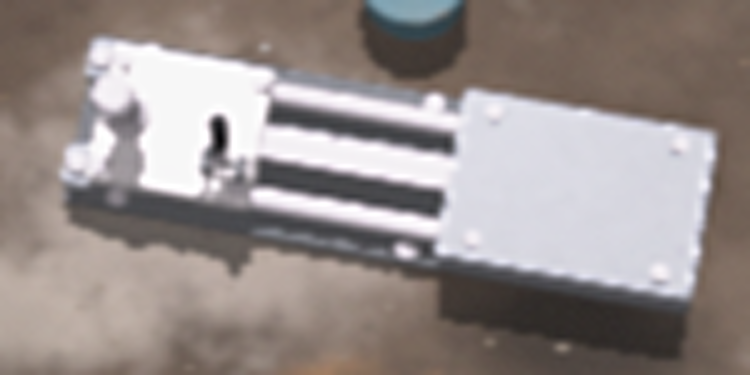

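View pics/crop_sc.png

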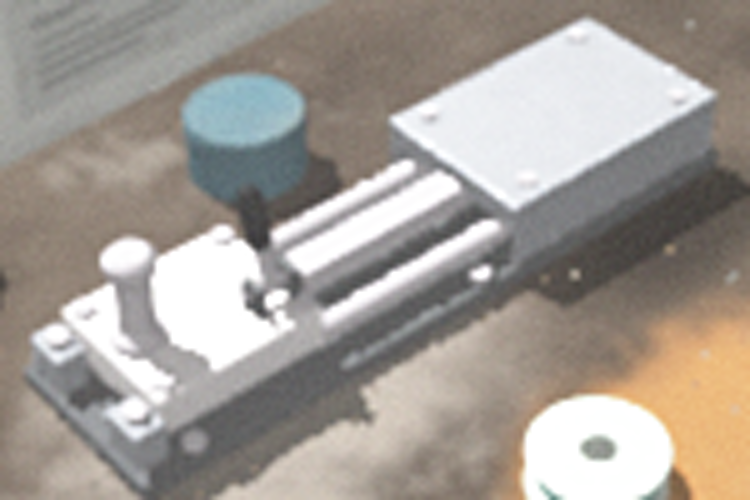

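The slide's +x axis points along (-0.219, -0.976), with the base origin at about (0.5556, -0.0791). The measured post top is within about 1.5 mm of where that puts it. The lever stands at about 0.24 rad. I'll align tool y with slide x and then push with the fingers closed.

```bash
cat >> h.py <<'E'
O=np.array([.5556,-.0791]); EX=np.array([-.2192,-.9757]); EX/=np.linalg.norm(EX); EY=np.array([-EX[1],EX[0]])
def rel():
    s=robot.read_state(); p=s['position']; M=R.from_rotvec(s['orientation']).as_matrix()
    W=np.array([[*EY,0],[*EX,0],[0,0,-1]]).T
    d=p[:2]-O; f=s['contact_force']
    print('t %.2f slide x %.1f y %.1f z %.1f mm | F x %.1f y %.1f z %.1f | turn'%(s['clock'],d@EX*1e3,d@EY*1e3,p[2]*1e3,f[:2]@EX,f[:2]@EY,f[2]),
      R.from_matrix(M.T@W).as_rotvec(degrees=True).round(1),'open %.2f'%s['opening'], 'q',s['joint_positions'].round(2)); return s
E
cat > chk.py <<'E'
# guard: exit 1 if push force along slide x exceeds limit
import sys; from h import *
s=rel(); sys.exit(0 if -(s['contact_force'][:2]@EX)<float(sys.argv[1]) else 1)
E
python3 -m inch '0 0 -0.03 0 0 29.7 0; 0 0 -0.03 0 0 29.7 0; 0 0 -0.03 0 0 29.7 0; 0 0 -0.03 0 0 29.7 0; 0 0 -0.03 0 0 29.7 0'; python3 -c "from h import *; rel()"
```

```text
clock: 0.52
position: [0.176, -0.5733, 0.261]
orientation: [-3.121, 0.353, 0.0]
contact_force: [-0.4, 0.7, 0.0]
opening: 0.297
grip_force: 0.0
t 0.52 slide x 565.4 y -262.1 z 261.0 mm | F x -0.6 y -0.5 z 0.0 | turn [-0.   0.  -0.2] open 0.30 q [-1.39  0.33  1.47  0.    1.34  0.41]
```

```bash

python3 -m inch '0.262 -0.765 0 0 0 0 0; 0.262 -0.765 0 0 0 0 0; 0.262 -0.765 0 0 0 0 0; 0.262 -0.765 0 0 0 0 0; 0.262 -0.765 0 0 0 0 0' >/dev/null; python3 -c "from h import *; rel()"
python3 -m inch '0.195 -0.57 0 0 0 0 0; 0.195 -0.57 0 0 0 0 0; 0.195 -0.57 0 0 0 0 0; 0.195 -0.57 0 0 0 0 0; 0.195 -0.57 0 0 0 0 0' >/dev/null; python3 -c "from h import *; rel()"
```

```text
t 0.93 slide x 366.5 y -194.6 z 260.9 mm | F x -0.2 y -0.0 z 0.1 | turn [-0.   0.   0.2] open 0.00 q [-1.09  0.17  1.71  0.    1.27  0.7 ]
t 1.35 slide x 169.3 y -127.2 z 261.2 mm | F x 0.4 y 0.7 z -1.3 | turn [-0.   0.   0.2] open 0.00 q [-0.66  0.11  1.77  0.    1.26  1.13]
```

```bash

python3 -m inch '0.127 -0.369 0 0 0 0 0; 0.127 -0.369 0 0 0 0 0; 0.127 -0.369 0 0 0 0 0; 0.127 -0.369 0 0 0 0 0; 0.127 -0.369 0 0 0 0 0' >/dev/null; python3 -c "from h import *; rel()"
python3 -m inch '0.06 -0.171 0 0 0 0 0; 0.06 -0.171 0 0 0 0 0; 0.06 -0.171 0 0 0 0 0; 0.06 -0.171 0 0 0 0 0; 0.06 -0.171 0 0 0 0 0' >/dev/null; python3 -c "from h import *; rel()"
```

```text
t 1.77 slide x -27.8 y -59.5 z 261.2 mm | F x 0.3 y 1.3 z 0.3 | turn [0.  0.  0.2] open 0.00 q [-0.21  0.19  1.67 -0.    1.28  1.57]
t 2.18 slide x -201.9 y 1.7 z 260.8 mm | F x -0.3 y 0.9 z 0.0 | turn [-0.2 -0.   0.4] open 0.00 q [0.08 0.35 1.44 0.   1.34 1.86]
```

```bash

python3 -m inch '-0.001 0 0.03 0 0 0 0; -0.001 0 0.07 0 0 0 0; -0.001 0 0.11 0 0 0 0; -0.001 0 0.14 0 0 0 0; -0.001 0 0.15 0 0 0 0' >/dev/null; python3 -c "from h import *; rel()"
python3 -m inch '0 0 0.02 0 0 0 0; 0 0 0.036 0 0 0 0; 0 0 0.041 0 0 0 0; 0 0 0.041 0 0 0 0; 0 0 0.041 0 0 0 0' >/dev/null; python3 -c "from h import *; rel()
c=cam('top'); c2=cam('scene')
a=cv2.resize(c['color'][160:260,225:375,::-1],(600,400));b=cv2.resize(c2['color'][185:285,240:390,::-1],(600,400))
cv2.imwrite('pics/pre.png',cv2.resize(np.vstack([a,b]),(450,600)))"
```

```text
t 2.60 slide x -195.2 y -4.5 z 106.2 mm | F x 0.7 y -0.7 z -0.6 | turn [0.2 0.5 0.2] open 0.00 q [ 0.07  0.5   1.62 -0.    1.03  1.86]
t 3.02 slide x -196.7 y 0.1 z 71.3 mm | F x 0.1 y 0.0 z 0.8 | turn [-0.  -0.1  0.1] open -0.00 q [0.07 0.55 1.65 0.   0.95 1.86]
```

View pics/pre.png

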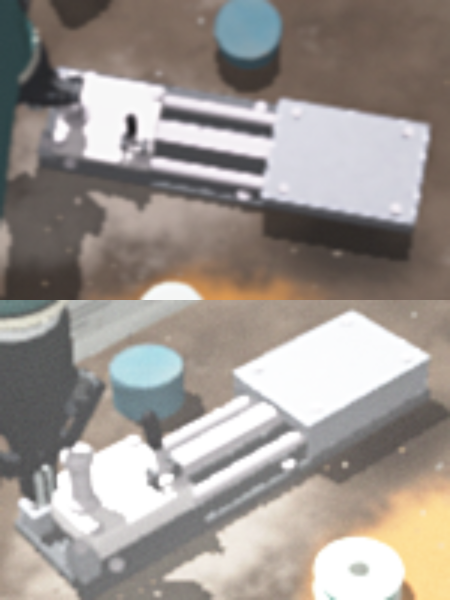

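The closed fingers stand just behind the post, at about (40,480) in the lower half of the picture, in line with it. I'll start pushing in small guarded steps.

```bash

python3 -m inch '0 0.002 0 0 0 0 0; 0 0.004 0 0 0 0 0; 0 0.005 0 0 0 0 0; 0 0.005 0 0 0 0 0' >/dev/null; python3 chk.py 4 && 
python3 -m inch '0 0.001 0 0 0 0 0; 0 0.002 0 0 0 0 0; 0 0.003 0 0 0 0 0; 0 0.003 0 0 0 0 0' >/dev/null; python3 chk.py 4 && 
python3 -m inch '0 0.001 0 0 0 0 0; 0 0.002 0 0 0 0 0; 0 0.003 0 0 0 0 0; 0 0.003 0 0 0 0 0' >/dev/null; python3 chk.py 4 && 
python3 -m inch '0 0.001 0 0 0 0 0; 0 0.002 0 0 0 0 0; 0 0.003 0 0 0 0 0; 0 0.003 0 0 0 0 0' >/dev/null; python3 chk.py 4
```

```text
t 3.45 slide x -191.4 y -0.4 z 70.8 mm | F x -0.6 y 0.2 z -0.8 | turn [-0. -0.  0.] open 0.00 q [0.06 0.55 1.65 0.   0.94 1.86]
t 3.78 slide x -188.5 y -0.6 z 70.3 mm | F x 0.2 y -0.0 z 1.1 | turn [0. 0. 0.] open 0.00 q [0.06 0.55 1.65 0.   0.94 1.85]
t 4.12 slide x -186.0 y -0.5 z 70.3 mm | F x -2.3 y -0.6 z -0.3 | turn [-0. -0.  0.] open -0.00 q [0.06 0.54 1.66 0.   0.94 1.85]
t 4.45 slide x -184.8 y -0.5 z 70.4 mm | F x -10.2 y -1.6 z -1.1 | turn [-0.2 -0.  -0. ] open -0.00 q [0.05 0.54 1.66 0.   0.94 1.84]
```

```bash

python3 -m inch '0 0.001 0 0 0 0 0; 0 0.002 0 0 0 0 0; 0 0.002 0 0 0 0 0' >/dev/null; python3 chk.py 25 && 
python3 -m inch '0 0.001 0 0 0 0 0; 0 0.002 0 0 0 0 0; 0 0.002 0 0 0 0 0' >/dev/null; python3 chk.py 25 && 
python3 -m inch '0 0.001 0 0 0 0 0; 0 0.002 0 0 0 0 0; 0 0.002 0 0 0 0 0' >/dev/null; python3 chk.py 25 && 
python3 -m inch '0 0.001 0 0 0 0 0; 0 0.002 0 0 0 0 0; 0 0.002 0 0 0 0 0' >/dev/null; python3 chk.py 25
```

```text
t 4.70 slide x -184.0 y -0.5 z 70.4 mm | F x -14.8 y -2.0 z -2.7 | turn [-0.3 -0.  -0. ] open 0.00 q [0.05 0.54 1.66 0.01 0.94 1.84]
t 4.95 slide x -180.3 y -0.5 z 70.4 mm | F x -4.8 y 0.2 z -1.9 | turn [-0.1 -0.   0. ] open -0.00 q [0.05 0.54 1.66 0.   0.94 1.84]
t 5.20 slide x -177.2 y -0.6 z 70.3 mm | F x -2.9 y -0.3 z -0.4 | turn [-0. -0.  0.] open -0.00 q [0.04 0.54 1.66 0.   0.94 1.83]
t 5.45 slide x -174.1 y -0.6 z 70.3 mm | F x 0.2 y -0.1 z -0.4 | turn [0. 0. 0.] open -0.00 q [ 0.04  0.54  1.67 -0.    0.94  1.83]
```

It has broken free and jumped ahead. I'll close up to about 46 mm of travel, then creep.

```bash

python3 -m inch '0 0.002 0 0 0 0 0; 0 0.004 0 0 0 0 0; 0 0.006 0 0 0 0 0; 0 0.008 0 0 0 0 0; 0 0.01 0 0 0 0 0' >/dev/null; python3 chk.py 9 && 
python3 -m inch '0 0.002 0 0 0 0 0; 0 0.004 0 0 0 0 0; 0 0.006 0 0 0 0 0; 0 0.008 0 0 0 0 0; 0 0.01 0 0 0 0 0' >/dev/null; python3 chk.py 9 && 
python3 -m inch '0 0.002 0 0 0 0 0; 0 0.004 0 0 0 0 0; 0 0.006 0 0 0 0 0; 0 0.008 0 0 0 0 0; 0 0.01 0 0 0 0 0' >/dev/null; python3 chk.py 9
```

```text
t 5.87 slide x -164.4 y -0.6 z 70.3 mm | F x -2.2 y -0.2 z -0.4 | turn [-0.  0.  0.] open 0.00 q [0.02 0.54 1.68 0.   0.93 1.81]
t 6.28 slide x -154.5 y -0.6 z 70.3 mm | F x -2.1 y -0.9 z -0.1 | turn [-0.  0.  0.] open -0.00 q [0.   0.53 1.68 0.   0.93 1.8 ]
t 6.70 slide x -144.5 y -0.6 z 70.3 mm | F x -4.1 y -0.4 z -0.1 | turn [-0.  0.  0.] open -0.00 q [-0.01  0.53  1.69  0.    0.92  1.78]
```

```bash

python3 -m inch '0 0.001 0 0 0 0 0; 0 0.002 0 0 0 0 0; 0 0.003 0 0 0 0 0' >/dev/null; python3 chk.py 8 && 
python3 -m inch '0 0.001 0 0 0 0 0; 0 0.002 0 0 0 0 0; 0 0.003 0 0 0 0 0' >/dev/null && python3 chk.py 8 && 
python3 -m inch '0 0.001 0 0 0 0 0; 0 0.002 0 0 0 0 0; 0 0.003 0 0 0 0 0' >/dev/null && python3 chk.py 8 && 
python3 -m inch '0 0.001 0 0 0 0 0; 0 0.002 0 0 0 0 0; 0 0.003 0 0 0 0 0' >/dev/null && python3 chk.py 8 && 
python3 -m inch '0 0.001 0 0 0 0 0; 0 0.002 0 0 0 0 0; 0 0.003 0 0 0 0 0' >/dev/null && python3 chk.py 8 && 
python3 -m inch '0 0.001 0 0 0 0 0; 0 0.002 0 0 0 0 0; 0 0.003 0 0 0 0 0' >/dev/null && python3 chk.py 8 && 
python3 -m inch '0 0.001 0 0 0 0 0; 0 0.002 0 0 0 0 0; 0 0.003 0 0 0 0 0' >/dev/null && python3 chk.py 8 && 
python3 -m inch '0 0.001 0 0 0 0 0; 0 0.002 0 0 0 0 0; 0 0.003 0 0 0 0 0' >/dev/null && python3 chk.py 8
```

```text
t 6.95 slide x -141.6 y -0.6 z 70.3 mm | F x -3.6 y -0.9 z -1.1 | turn [-0.  0.  0.] open -0.00 q [-0.02  0.53  1.69  0.    0.92  1.77]
t 7.20 slide x -138.6 y -0.6 z 70.3 mm | F x -2.4 y -1.0 z -0.4 | turn [-0.  0.  0.] open 0.00 q [-0.02  0.53  1.69  0.    0.92  1.77]
t 7.45 slide x -135.6 y -0.6 z 70.3 mm | F x -1.7 y -1.3 z -0.8 | turn [-0.  0.  0.] open -0.00 q [-0.03  0.53  1.7   0.    0.92  1.76]
t 7.70 slide x -132.6 y -0.6 z 70.3 mm | F x -2.5 y -1.1 z -1.3 | turn [-0.  0.  0.] open -0.00 q [-0.03  0.52  1.7   0.    0.92  1.76]
t 7.95 slide x -129.6 y -0.6 z 70.3 mm | F x -3.2 y -1.1 z -0.7 | turn [-0.  0.  0.] open -0.00 q [-0.04  0.52  1.7   0.    0.92  1.75]
t 8.20 slide x -126.6 y -0.6 z 70.3 mm | F x -3.0 y -1.4 z -0.1 | turn [-0.  0.  0.] open -0.00 q [-0.04  0.52  1.7   0.    0.92  1.75]
t 8.45 slide x -123.6 y -0.6 z 70.3 mm | F x -2.2 y -0.7 z -0.5 | turn [-0.  0.  0.] open -0.00 q [-0.05  0.52  1.71  0.    0.91  1.74]
t 8.70 slide x -120.7 y -0.6 z 70.3 mm | F x -3.3 y -0.5 z -1.1 | turn [-0.  0.  0.] open 0.00 q [-0.05  0.52  1.71  0.    0.91  1.74]
```

```bash

python3 -m inch '0 0.001 0 0 0 0 0; 0 0.002 0 0 0 0 0; 0 0.003 0 0 0 0 0' >/dev/null && python3 chk.py 8 && 
python3 -m inch '0 0.001 0 0 0 0 0; 0 0.002 0 0 0 0 0; 0 0.003 0 0 0 0 0' >/dev/null && python3 chk.py 8 && 
python3 -m inch '0 0.001 0 0 0 0 0; 0 0.002 0 0 0 0 0; 0 0.003 0 0 0 0 0' >/dev/null && python3 chk.py 8 && 
python3 -m inch '0 0.001 0 0 0 0 0; 0 0.002 0 0 0 0 0; 0 0.003 0 0 0 0 0' >/dev/null && python3 chk.py 8 && 
python3 -m inch '0 0.001 0 0 0 0 0; 0 0.002 0 0 0 0 0; 0 0.003 0 0 0 0 0' >/dev/null && python3 chk.py 8 && 
python3 -m inch '0 0.001 0 0 0 0 0; 0 0.002 0 0 0 0 0; 0 0.003 0 0 0 0 0' >/dev/null && python3 chk.py 8 && 
python3 -m inch '0 0.001 0 0 0 0 0; 0 0.002 0 0 0 0 0; 0 0.003 0 0 0 0 0' >/dev/null && python3 chk.py 8 && 
python3 -m inch '0 0.001 0 0 0 0 0; 0 0.002 0 0 0 0 0; 0 0.003 0 0 0 0 0' >/dev/null && python3 chk.py 8 && 
python3 -m inch '0 0.001 0 0 0 0 0; 0 0.002 0 0 0 0 0; 0 0.003 0 0 0 0 0' >/dev/null && python3 chk.py 8
```

```text
t 8.95 slide x -117.7 y -0.6 z 70.3 mm | F x -4.5 y -2.4 z -0.2 | turn [-0.  0.  0.] open 0.00 q [-0.06  0.52  1.71  0.    0.91  1.73]
t 9.20 slide x -115.6 y -0.6 z 70.3 mm | F x -11.1 y -1.3 z -0.4 | turn [-0.1  0.  -0. ] open -0.00 q [-0.06  0.52  1.71  0.    0.91  1.73]
```

```bash

python3 -m inch '0 0.0005 0 0 0 0 0; 0 0.001 0 0 0 0 0; 0 0.001 0 0 0 0 0' >/dev/null && python3 chk.py 16 && 
python3 -m inch '0 0.0005 0 0 0 0 0; 0 0.001 0 0 0 0 0; 0 0.001 0 0 0 0 0' >/dev/null && python3 chk.py 16
```

```text
t 9.45 slide x -115.4 y -0.6 z 70.4 mm | F x -12.1 y -1.7 z -2.3 | turn [-0.2 -0.  -0. ] open -0.00 q [-0.06  0.52  1.71  0.    0.91  1.73]
t 9.70 slide x -115.1 y -0.6 z 70.3 mm | F x -12.8 y -2.5 z -1.9 | turn [-0.2 -0.  -0. ] open -0.00 q [-0.06  0.52  1.71  0.    0.91  1.73]
```

```bash

python3 -m inch '0 0.0005 0 0 0 0 0; 0 0.001 0 0 0 0 0; 0 0.001 0 0 0 0 0; 0 0.001 0 0 0 0 0' >/dev/null && python3 chk.py 18
python3 -m inch '0 -0.005 0 0 0 0 0; 0 -0.015 0 0 0 0 0; 0 -0.025 0 0 0 0 0; 0 -0.03 0 0 0 0 0; 0 -0.03 -0.02 0 0 0 0' >/dev/null; python3 -m inch '0 0 -0.04 0 0 0 0; 0 0 -0.08 0 0 0 0; 0 0 -0.1 0 0 0 0; 0 0 -0.1 0 0 0 0' >/dev/null; python3 - <<'E'
from h import *
rel(); c=cam('top'); c2=cam('scene'); P=cloud(c2)
d=P[...,:2]-O; X=d@EX*1e3;Y=d@EY*1e3;Z=P[...,2]*1e3
m=(Z>72)&(Z<125)&(X>-160)&(X<40)&(abs(Y)<40)
cv2.imwrite('pics/home.png',cv2.resize(c2['color'][165:285,240:400,::-1],None,fx=5,fy=5)); i=np.where(m)
print(len(i[0])); print(np.c_[i[1],i[0],X[m],Y[m],Z[m]].round(0)[::4])
E
```

```text
t 10.03 slide x -114.8 y -0.6 z 70.4 mm | F x -18.1 y -2.2 z -1.0 | turn [-0.3 -0.  -0. ] open -0.00 q [-0.07  0.52  1.71  0.01  0.91  1.72]
t 10.78 slide x -142.5 y 3.4 z 196.1 mm | F x -0.1 y 0.3 z 0.1 | turn [-0.1 -0.6  0. ] open -0.00 q [-0.02  0.38  1.58 -0.    1.18  1.78]
200
[[ 311.  210.  -24.   -7.  111.]
 [ 311.  211.  -27.  -10.  111.]
 [ 310.  212.  -27.   -6.  105.]
 [ 314.  212.  -21.  -14.  107.]
 [ 312.  213.  -27.  -13.  106.]
 [ 310.  214.  -28.   -7.  100.]
 [ 314.  214.  -23.  -17.  103.]
 [ 313.  215.  -27.  -18.  103.]
 [ 312.  216.  -28.  -15.   98.]
 [ 316.  216.  -19.  -19.   96.]
 [ 314.  217.  -24.  -18.   94.]
 [ 312.  218.  -31.  -18.   95.]
 [ 316.  218.  -19.  -20.   91.]
 [ 315.  219.  -23.  -20.   89.]
 [ 291.  220.  -79.    5.  100.]
 [ 315.  220.  -25.  -23.   88.]
 [ 289.  221.  -86.    4.  101.]
 [ 293.  221.  -80.   -5.  104.]
 [ 315.  221.  -26.  -24.   86.]
 [ 288.  222.  -92.    0.  103.]
 [ 293.  222.  -80.   -5.  100.]
 [ 315.  222.  -24.  -22.   81.]
 [ 287.  223.  -94.    1.  101.]
 [ 291.  223.  -88.   -7.  102.]
 [ 295.  223.  -78.  -10.   99.]
 [ 316.  223.  -22.  -22.   77.]
 [ 288.  224.  -95.   -5.  102.]
 [ 292.  224.  -87.  -10.  101.]
 [ 314.  224.  -28.  -23.   77.]
 [ 285.  225. -100.    2.   97.]
 [ 289.  225.  -95.   -8.  101.]
 [ 293.  225.  -87.  -14.  100.]
 [ 315.  225.  -27.  -24.   74.]
 [ 287.  226. -101.   -8.  101.]
 [ 291.  226.  -91.  -10.   96.]
 [ 295.  226.  -82.  -14.   94.]
 [ 289.  227.  -96.  -10.   96.]
 [ 293.  227.  -88.  -15.   95.]
 [ 288.  228.  -98.   -7.   92.]
 [ 292.  228.  -91.  -14.   93.]
 [ 288.  229.  -97.   -6.   88.]
 [ 292.  229.  -90.  -12.   88.]
 [ 288.  230.  -97.   -5.   84.]
 [ 292.  230.  -89.  -11.   83.]
 [ 288.  231.  -98.   -7.   83.]
 [ 292.  231.  -90.  -12.   82.]
 [ 288.  232.  -98.   -6.   79.]
 [ 292.  232.  -89.  -11.   77.]
 [ 288.  233.  -97.   -4.   74.]
 [ 292.  233.  -90.  -12.   75.]]
```

View pics/home.png

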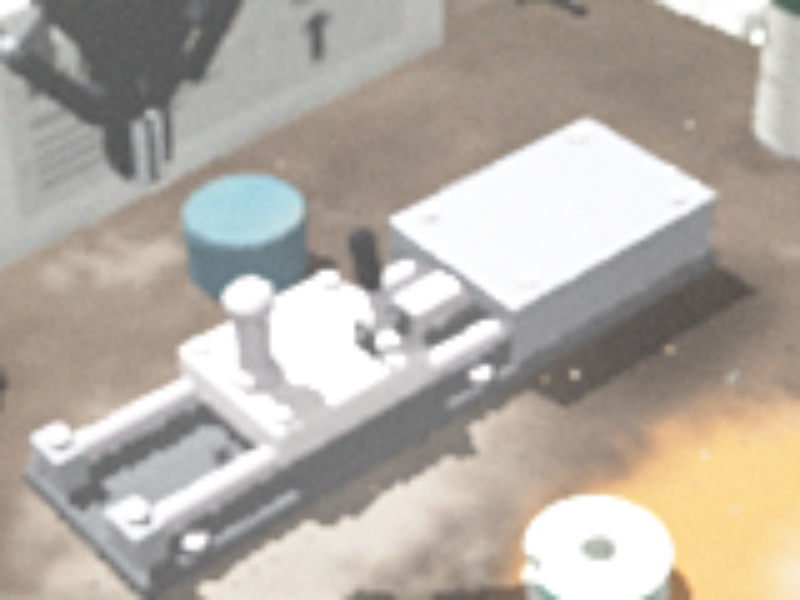

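The carriage is home: post head at (247,295) in the crop, rails bare behind it, and a block-to-cover gap at about (430,290). The upright lever's black tip is at (363,240), which puts the lever at slide x ≈ -26 mm. I'll move beside it on the -y side.

```bash

python3 -m inch '-0.018 0.036 0 0 0 0 0; -0.036 0.072 0 0 0 0 0; -0.05 0.105 0 0 0 0 0; -0.059 0.119 0 0 0 0 0; -0.059 0.119 0 0 0 0 0' >/dev/null; python3 -c "from h import *; rel()"
python3 -m inch '0 0 0.03 0 0 0 0; 0 0 0.06 0 0 0 0; 0 0 0.085 0 0 0 0; 0 0 0.1 0 0 0 0; 0 0 0.1 0 0 0 0' >/dev/null; python3 -c "from h import *; rel()"
```

```text
t 11.30 slide x -20.0 y -63.3 z 188.3 mm | F x 0.4 y 0.4 z 0.1 | turn [ 0.1  0.3 -0.1] open 0.00 q [-0.23  0.27  1.77 -0.    1.11  1.57]
t 11.72 slide x -23.2 y -62.8 z 86.1 mm | F x 1.0 y 0.1 z 0.8 | turn [-0.   0.5  0. ] open -0.00 q [-0.22  0.41  1.87  0.    0.87  1.57]
```

```bash

python3 -m inch '0.008 -0.003 0 0 0 0 0; 0.016 -0.003 0 0 0 0 0; 0.024 -0.003 0 0 0 0 0; 0.03 -0.003 0 0 0 0 0; 0.036 -0.003 0 0 0 0 0' >/dev/null; python3 -c "from h import *; rel()"
python3 -m inch '0.005 0 0 0 0 0 0; 0.01 0 0 0 0 0 0; 0.015 0 0 0 0 0 0; 0.02 0 0 0 0 0 0; 0.025 0 0 0 0 0 0' >/dev/null; python3 -c "from h import *; rel()"
```

```text
t 12.13 slide x -25.8 y -22.6 z 91.0 mm | F x -0.1 y -3.2 z -0.5 | turn [-0. -0.  0.] open 0.00 q [-0.22  0.44  1.79  0.    0.91  1.57]
t 12.55 slide x -25.6 y 2.1 z 90.5 mm | F x 0.1 y -1.8 z -0.4 | turn [-0. -0.  0.] open 0.00 q [-0.22  0.47  1.73  0.    0.94  1.57]
```

```bash

python3 -m inch '0 0 -0.015 0 0 0 0; 0 0 -0.03 0 0 0 0; 0.008 0 -0.03 0 0 0 0; 0.016 0 -0.03 0 0 0 0; 0.016 0 -0.03 0 0 0 0' >/dev/null; python3 -c "from h import *; rel()"
python3 -m inch '0 0 0.01 0 0 0 0; 0 0 0.02 0 0 0 0; 0 0 0.03 0 0 0 0; 0 0 0.038 0 0 0 0; 0 0 0.045 0 0 0 0' >/dev/null; python3 -c "from h import *; rel()"
python3 -m inch '0 0 0.003 0 0 0 0; 0 0 0.005 0 0 0 0; 0 0 0.007 0 0 0 0; 0 0 0.007 0 0 0 0' >/dev/null; python3 -c "from h import *; rel()"
```

```text
t 12.97 slide x -25.6 y 20.6 z 120.4 mm | F x -0.5 y 0.6 z 0.2 | turn [-0.  -0.2  0. ] open 0.00 q [-0.22  0.45  1.67  0.    1.02  1.57]
t 13.38 slide x -25.7 y 17.5 z 73.9 mm | F x -0.0 y 2.5 z 2.1 | turn [-0.  0.  0.] open -0.00 q [-0.22  0.51  1.71  0.    0.92  1.57]
t 13.72 slide x -25.7 y 17.2 z 68.0 mm | F x 0.1 y 0.8 z -0.8 | turn [-0.  0.  0.] open 0.00 q [-0.22  0.52  1.71  0.    0.91  1.57]
```

Next I'll press gently down to the end of the lever's travel.

```bash

python3 -m inch '0 0 0.001 0 0 0 0; 0 0 0.002 0 0 0 0; 0 0 0.002 0 0 0 0' >/dev/null; python3 -c "from h import *; rel()"
python3 -m inch '0 0 0.001 0 0 0 0; 0 0 0.002 0 0 0 0; 0 0 0.002 0 0 0 0' >/dev/null; python3 -c "from h import *; rel()"
```

```text
t 13.97 slide x -25.7 y 17.4 z 66.4 mm | F x -0.2 y -0.2 z 0.8 | turn [-0.  0.  0.] open 0.00 q [-0.22  0.52  1.71  0.    0.9   1.57]
t 14.22 slide x -25.7 y 17.6 z 65.4 mm | F x -0.2 y -2.0 z 10.5 | turn [-0. -0.  0.] open 0.00 q [-0.22  0.53  1.71  0.    0.9   1.57]
```

```bash

python3 -m inch '0 0 0.001 0 0 0 0; 0 0 0.001 0 0 0 0; 0 0 0.001 0 0 0 0' >/dev/null; python3 -c "from h import *; rel()"
python3 -m inch '0 0 -0.005 0 0 0 0; 0 0 -0.03 0 0 0 0; 0 0 -0.06 0 0 0 0; 0 0 -0.1 0 0 0 0; 0 0 -0.13 0 0 0 0' >/dev/null
python3 -m inch '-0.04 0.04 0 0 0 0 0; -0.08 0.08 0 0 0 0 0; -0.1 0.12 0 0 0 0 0; -0.1 0.15 0 0 0 0 0; -0.1 0.15 0 0 0 0 0' >/dev/null
python3 - <<'E'
from h import *
rel(); c=cam('top'); c2=cam('scene'); P=cloud(c2)
d=P[...,:2]-O; X=d@EX*1e3;Y=d@EY*1e3;Z=P[...,2]*1e3
m=(Z>54)&(Z<100)&(X>-50)&(X<10)&(abs(Y)<45); print(np.c_[X[m],Y[m],Z[m]].round(0)[::6])
m=(Z>96)&(Z<110)&(X>-115)&(X<-60)&(abs(Y)<25); print('post',X[m].mean(),X[m].min(),X[m].max())
a=cv2.resize(c2['color'][165:285,240:400,::-1],(600,450)); cv2.imwrite('pics/end.png',a)
E
```

```text
t 14.47 slide x -25.7 y 17.7 z 65.2 mm | F x 0.4 y -4.8 z 17.0 | turn [ 0. -0.  0.] open -0.01 q [-0.22  0.53  1.71 -0.    0.9   1.57]
t 15.30 slide x 127.1 y -85.2 z 193.3 mm | F x 0.0 y 1.2 z 0.1 | turn [ 0.1  0.1 -0. ] open 0.00 q [-0.54  0.23  1.81 -0.    1.11  1.26]
[[-24.  24.  67.]
 [-21.  19.  65.]
 [-24.  11.  68.]
 [-24.  12.  64.]
 [-28.  15.  61.]
 [-20.  -0.  66.]
 [-24.  -1.  65.]
 [-27.   0.  62.]
 [-30.   5.  58.]
 [-23. -11.  64.]
 [-30.  -3.  60.]
 [-23. -20.  66.]
 [-27.  -8.  58.]
 [-13. -16.  55.]
 [-37. -20.  67.]
 [-23. -27.  64.]
 [-36. -19.  63.]
 [-24. -29.  62.]
 [-36. -19.  59.]
 [-22. -27.  57.]
 [-37. -29.  63.]
 [-35. -35.  62.]]
post -90.06601718583478 -101.48838543304068 -77.22684252023538
```

View pics/end.png

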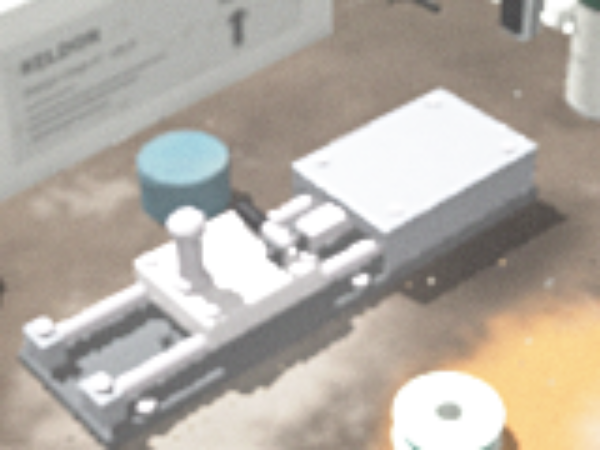

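The lever lies flat from (240,205) to (280,235), its top at an even z ≈ 65 mm. The post is still at x ≈ -90 mm, so the carriage has stayed home, and the robot is clear of everything.

```bash
python3 -c "from h import *; print(robot.finish_job())"
```

```text
the job is handed in; nothing more can be done
None
```

The carriage is fully home against the stop (push force peaked at about 18 N), the locking lever is folded fully down and released, the bystanders were left alone, and the job was handed in at about 15 s.

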